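Click the swivel hook open and hang the strap template on it

ROBOT

A 6-joint arm with a two-finger parallel gripper is mounted at the origin on a cart in front of the work surface, level with it; the furniture and walls round the work are solid. World frame = base frame: x ahead of the robot, y to its left, z up, the work surface at z = 0. Lengths are in mm, angles in rad, forces in N, time in s.
With the tool pointing down it reaches from about 350 to 875 mm from the base axis. Payload 4.2 kg.
Tool frame: the origin (TCP) lies midway between the tips of the shut fingers; the grasp point (between the pads) lies 19 mm behind it (arm.tcp_to_grasp is the distance from the TCP to the grasp point, in mm); z points along the fingers, y is the line along which they close (so a half turn about z gives the same grasp; the last joint's range is limited). The gripper opens to 85 mm and grips with 20 to 120 N. Pads are 22 mm wide; open, the fingers measure 114 mm over their backs; the gripper's body (76 mm by 85 mm) begins 54 mm behind the grasp point. The pads swing forward as they close: fully open they stand 13 mm farther back than shut.
Start: joints at [-0.893, 0.385, 0.008, 0, -1.194, -0.259], TCP at [254.178, -570.958, 231.312] pointing down, gripper open.
Joint ranges: [-3.14, 3.14], [-1.21, 2.06], [-1.07, 1.41], [-3.16, 2.05], [-2.99, -0.16], [-3.1, 3.1]. Speed limits (rad/s): [2.79, 2.79, 3.14, 3.14, 3.14, 3.14].

INTERFACE

Orientations are given as a unit quaternion [x, y, z, w].
In Python, from bench import arm, imaging, job, models gives the robot as it stands.
- The arm moves only by the tool arm_command, never from a script. Its argument "rows" is a list of rows, each an object with "grip": the opening, from 0 (shut) to 1 (fully open); "linear": the shift along the tool's x, y, z in mm, a list of three; "rot": the turn, a rotation vector about the tool's x, y, z in rad, a list of three. In form: [{"grip": grip, "linear": [tx, ty, tz], "rot": [rx, ry, rz]}, ...]. A call has 1 to 10 rows; each row is the pose to reach, as a shift and turn from the pose commanded when the call began, along the tool's axes at that moment; what a row does not reach only later rows make up. A row lasts 1/8 s, in which the tool goes at most 62.5 mm and 10.7 degrees, less where a joint would pass 70% of its speed; a pose out of reach is approached as far as the arm can. A call with a gripper value outside its range is refused whole. The fingers move at their own pace and stop on an object; the grip force is fixed at half the most. Time passes only in rows, so rows that repeat a pose let the fingers close. It gives the time, the measured TCP pose, the force, the opening and the grip force at its end, in the units of the state.
- arm.read_state(): the state, without advancing time (a new reading comes with each control period).
- imaging.get_image(name): name is "scene" or "top"; returns a dict with "frame" (420x560x3 uint8, red, green, blue), "fx", "fy", "cx", "cy" (pixels), "k1" (the pictures are not rectified: a ray, as slopes to the right and down, at radius r is drawn at 1 + k1 r^2 times it, then the intrinsics apply), "extrinsics" (4x4, takes a point from world to camera coordinates). Camera axes: x right, y down, z forward; pixel columns grow to the right and rows downward; lengths in mm; the calibration is good to about 2 mm. A picture is of the moment at which its call begins. There is no depth.
- job.job_done(): hands the job in; it is judged then, once.
Trained networks look in a picture, given as the dict that the camera call returned (one of the last four; its "shot" number tells which), for a name from the list of things; names that differ only in an ending like _2 or _b are one class to them, and where a whole thing is asked for, a point or a joint stands for the part that bears it (a point fixed in the world has none). Each returns a list of dicts, best first, with "score" (0 to 1); they miss things now and then, are a little off and sometimes report something else, mostly with a low value. They report only what shows in the picture. A call takes as long as a camera call. They do not tell look-alikes from the thing itself.
- models.spot_in(picture, query): "rect" ([left, top, right, bottom] in pixels, round what is visible of it).
- models.tip_of(picture, query): "pixel" ([column, row] in pixels: a listed point, or the origin of a listed thing).
The state is a dict: "clock": time; "joints": joint angles; "joint_vel": joint speeds; "joint_efforts": joint torques, N m; "position": TCP position; "ee_rot": TCP orientation; "contact_force": force on the tool from outside, world axes, zero at the start; "wrist_torque": the same for the moment, N m; "gripper_width": finger opening in mm; "grasp_force": force on a finger pad.
Only numpy, scipy, OpenCV 4.12 (cv2) and the standard library are available. Lean on these libraries where they do the work, as an engineer would, in place of code of your own. Each camera call takes 0.05 s, during which the arm holds its last target. There are 200 camera calls.

TASK

Push the swivel hook round from its parked position, anticlockwise seen from above, gently with the closed fingertips, until it clicks past its hidden catch and stays out by itself when you let go; do not force it hard against the stop behind the catch. Then lift the orange-handled strap template out of its wooden block and gently hang it by its eye on the hook, so that it hangs free with the hook still clicked out. Leave the other things on the table where they are.

Things in the scene. Friction and masses are not known exactly. Their poses are not given: they have to be found in the camera images.
- hook_stand: Fixed grey stand: base drum 104 mm across (foot 120 mm), 41 mm high, with a 26 mm thick post. Origin under its middle on the table, z up; x is where the parked hook points. The catch inside the drum cannot be seen and is set differently each time: the hook begins to resist somewhere between 0.55 and 1.8 rad.
- swivel_hook (a joint): Hook's angle (rad) about the stand's vertical axis: 0 = parked, along the stand's x; grows anticlockwise from above. A weak return spring (about 1 N at the arm) swings it back to 0 unless clicked in. Pushed 55 mm out, resistance rises to about 8 N, gives way about 0.12 rad after it began, and the hook snaps on by itself another 0.1 rad: clicked in. A firm stop comes about 0.02 rad (1 mm) later.
- hook_axis (a point): Point on the hook's turning axis at the height of the middle of its arm (150 mm above the table). Turns with the hook: x points along the arm to the tip, z up. A red cap 26 mm across covers it, top at 156 mm.
- hook_seat (a point): Point on the middle line of the straight level arm, 55 mm out from the axis; x outward, y sideways, z up. The arm is a round steel rod 7 mm thick, bare from 13 to 75 mm out. Keep finger force on it below 18 N (so push, do not pinch). Clicked in, it yields back towards parked at about 6 N sideways.
- hook_tip (a point): End of the hook's upturned lip, 80 mm out from the axis and 10 mm above the arm's middle line (rod 7 mm thick, so the lip's top is 13.5 mm above the middle line and it reaches 83.5 mm out).
- block: Fixed wooden block 50 x 70 x 58 mm with a through slot (7 mm in its x, 33 mm in its y) in which the template stands. Origin at the middle of its underside, z up.
- template: Loose strap template, about 120 g, upright in the block: steel blade (3 mm thick, 30 wide, z 0 to 58 mm) under an orange grip (10 mm thick in x, 44 wide in y, z 56 to 135). A rectangular eye pierces the grip along x: 18 mm wide, z 67 to 92. Grasp the solid part above the eye (z 92 to 135) across its 10 mm. Origin at the blade's tip, z up along it.
- eye (a point): Centre of the template's eye, 80 mm above the template's origin; axes as the template's. Hanging on the hook it lies about 8 to 9 mm below the arm's middle line.
- needle_box: Bystander: black flat needle box 56 x 88 x 22 mm, origin under its centre.
- tape_roll: Bystander: roll of black tape 62 mm across, 19 mm high, lying flat, origin under its centre.
- glue_tube: Bystander: yellow glue tube 35 x 121 x 23 mm, lying, origin under its centre.
- paste_jar: Bystander: yellow paste jar with a blue lid, 65 mm across, 64 mm high, origin under its centre.
- spool: Bystander: gold thread spool 33 mm across, 66 mm high, standing, origin under its centre.
There are look-alikes about, which are no part of the job. What is meant by the hook_stand is not pink, and is the larger of those in its own colour. Several things look just like the template: the one meant starts nearest to the robot's base.

How it is judged (in metres and radians):
On the way:
1. the hook is clicked out and stays out untouched, before the template is hung (value of joint swivel_hook above 0.65 rad and contact force between the fingers and swivel_hook below 0.1 N and distance between eye and hook_seat above 0.06 m), for 0.5 s.
At the end, for the whole second after the job is handed in: The hook is still clicked out by itself (joint above 0.65 rad) and the template hangs at rest, released, with the hook's arm through its eye: eye 18 to 80 mm out along the arm, within 10 mm sideways, 4 to 13 mm below the arm's middle line, within 0.25 rad of upright (value of joint swivel_hook above 0.65 rad and x of eye in the frame of hook_axis between 0.018 and 0.08 m and y of eye in the frame of hook_axis between -0.01 and 0.01 m and z of eye in the frame of hook_axis between -0.013 and -0.004 m and contact force between template and swivel_hook above 0.3 N and angle between template's own z axis and vertical below 0.25 rad and contact force between the fingers and template below 0.05 N and linear speed of template below 0.05 m/s); the robot touches nothing.
It fails at once if the fingers press the hook with more than 18 N (contact force between the fingers and swivel_hook above 18 N).
It fails at once if the template is pressed against the hook with more than 22 N (contact force between template and swivel_hook above 22 N).
It fails at once if a bystander is moved by more than 30 mm (distance of any of needle_box, tape_roll, glue_tube, paste_jar, spool from where it was at the start of the episode above 0.03 m).
It also fails if it takes over 72 s, if anything falls off the work surface, if the arm or the gripper's body presses on something with over 40 N, if the wrist force passes 120 N, or if a joint passes its speed limit or range.

## Working session

There is one attempt and no reset: what is moved stays moved. The work goes in short steps, Python scripts to look and compute and a tool call to move; the robot and the scene stay as the last step left them, time stands still between calls to the robot, and variables do not carry over. Pictures are saved under pics/ and viewed, at most 10 in all, crops included, and the job is handed in when it is done.

Besides the shell and the picture viewer there is one more tool, called after "Emit:" as name(argument=value, ...), one argument or row to a line, values as JSON. arm_command: Moves the arm, as the interface text tells. Its arguments: {"type":"object","properties":{"rows":{"type":"array"}},"required":["rows"]}

```bash
mkdir -p pics
cat > h.py <<'E'
import numpy as np, cv2
from bench import arm, imaging, job, models
from scipy.spatial.transform import Rotation as R
def save(p,n,crop=None,s=1):
    f=p["frame"][:,:,::-1]
    if crop: f=f[crop[1]:crop[3],crop[0]:crop[2]]
    cv2.imwrite("pics/"+n,cv2.resize(f,None,fx=s,fy=s,interpolation=cv2.INTER_CUBIC))
def ray(p,uv):
    d=np.array([(uv[0]-p["cx"])/p["fx"],(uv[1]-p["cy"])/p["fy"]]);x=d.copy()
    for _ in range(30): x=d/(1+p["k1"]*(x@x))
    E=np.array(p["extrinsics"]);Rm=E[:3,:3]
    return -Rm.T@E[:3,3], Rm.T@np.array([x[0],x[1],1])
def atz(p,uv,z):
    c,d=ray(p,uv); return c+d*(z-c[2])/d[2]
def proj(p,X):
    E=np.array(p["extrinsics"]);q=E[:3,:3]@np.array(X,float)+E[:3,3];x=q[:2]/q[2]
    x=x*(1+p["k1"]*(x@x)); return np.array([p["fx"]*x[0]+p["cx"],p["fy"]*x[1]+p["cy"]])
def tri(obs):
    A=np.zeros((3,3));b=np.zeros(3)
    for p,uv in obs:
        c,d=ray(p,uv);d=d/np.linalg.norm(d);M=np.eye(3)-np.outer(d,d);A+=M;b+=M@c
    return np.linalg.solve(A,b)
def totool(dw):
    s=arm.read_state(); return R.from_quat(s["ee_rot"]).inv().apply(dw)
E
python3 - <<'E'
from h import *
S=imaging.get_image("scene");T=imaging.get_image("top")
save(S,"s0.png",s=1.42);save(T,"t0.png",s=1.42)
np.set_printoptions(precision=1,suppress=True)
zs=dict(hook_stand=0,hook_axis=150,hook_seat=150,hook_tip=160,block=0,template=0,eye=80)
for n,z in zs.items():
  for k,p in (("S",S),("T",T)):
    for d in models.tip_of(p,n)[:7]:
      print(n,k,round(d["score"],2),np.array(d["pixel"]),atz(p,d["pixel"],z)[:2])
for n in "needle_box tape_roll glue_tube paste_jar spool".split():
  for d in models.tip_of(T,n)[:2]: print(n,round(d["score"],2),np.array(d["pixel"]),atz(T,d["pixel"],0)[:2])
s=arm.read_state();print({k:s[k] for k in("position","ee_rot","clock","gripper_width")})
print(R.from_quat(s["ee_rot"]).as_matrix())
for p in(S,T):print(ray(p,(280,210)))
E
```

```text
hook_stand S 0.75 [232.4 242. ] [532.2 122.6]
hook_stand S 0.72 [199.9 204.1] [583.1 342.3]
hook_stand S 0.69 [257.1 279.9] [474.9 -46.5]
hook_stand T 0.67 [283. 252.] [481.8 -46.9]
hook_stand T 0.58 [174.6 219.2] [591.3 346.1]
hook_stand T 0.56 [239.2 236.8] [532.9 110.5]
hook_axis S 0.43 [230.5 198.9] [537.9 122.6]
hook_axis S 0.41 [257.7 247.1] [450.9 -83.2]
hook_axis T 0.69 [190.9 174.8] [721.3 266.5]
hook_axis T 0.59 [162.9 209.6] [602.8 353.2]
hook_axis T 0.47 [233.2 232.6] [532.4 119.6]
hook_axis T 0.47 [281.7 251.5] [474.7 -38.1]
hook_seat S 0.47 [247.5 193.6] [588.1 108.7]
hook_seat S 0.44 [264.8 236.4] [491.7 -65. ]
hook_seat S 0.44 [215.9 154. ] [664.5 342.2]
hook_seat T 0.54 [234.9 217. ] [583.4 115.8]
hook_seat T 0.5 [285.6 238.2] [517.8 -50. ]
hook_seat T 0.48 [167.9 195.1] [651.5 339.4]
hook_tip S 0.63 [270.9 238.3] [488.9 -90.5]
hook_tip S 0.59 [255.3 185.8] [620.1 110.9]
hook_tip T 0.54 [283.2 233.2] [532.8 -41.7]
hook_tip T 0.5 [236.9 206.3] [617.2 109.6]
hook_tip T 0.4 [163.1 186.3] [678.7 354.7]
block S 0.96 [301.1 297.9] [ 509.6 -176.3]
block S 0.19 [253.6 188.6]
[... 271 characters left out ...]
.9]
eye T 0.62 [324.5 216.1] [ 602.4 -184.7]
eye T 0.39 [323.7 241.5] [ 515.2 -182.1]
needle_box 0.59 [371.8 210.8] [ 636.7 -367.9]
needle_box 0.23 [164. 253.] [468.6 378.3]
tape_roll 0.6 [318.7 242.9] [ 516.6 -174.1]
tape_roll 0.5 [227.9 179.7] [740.7 158.3]
glue_tube 0.78 [163.1 253.9] [465.3 381.4]
paste_jar 0.78 [328.5 172.6] [ 775.4 -209.5]
spool 0.5 [191.6 176.8] [749.1 292.1]
{'position': array([ 254.2, -571. ,  231.3]), 'ee_rot': array([-0.2,  1. , -0. , -0. ]), 'clock': 1.05, 'gripper_width': 85.511172414047}
[[-0.9 -0.4 -0. ]
 [-0.4  0.9 -0. ]
 [ 0.  -0.  -1. ]]
(array([-220.7, -862.3, 1006.8]), array([ 0.6,  0.6, -0.6]))
(array([ 392.2,    0.3, 1550. ]), array([ 0.2, -0. , -1. ]))
```

View pics/s0.png

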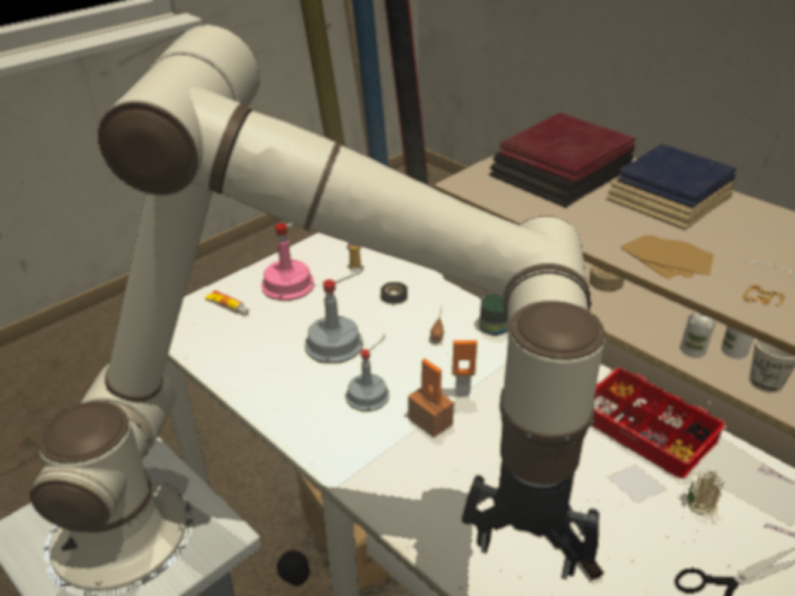

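View pics/t0.png

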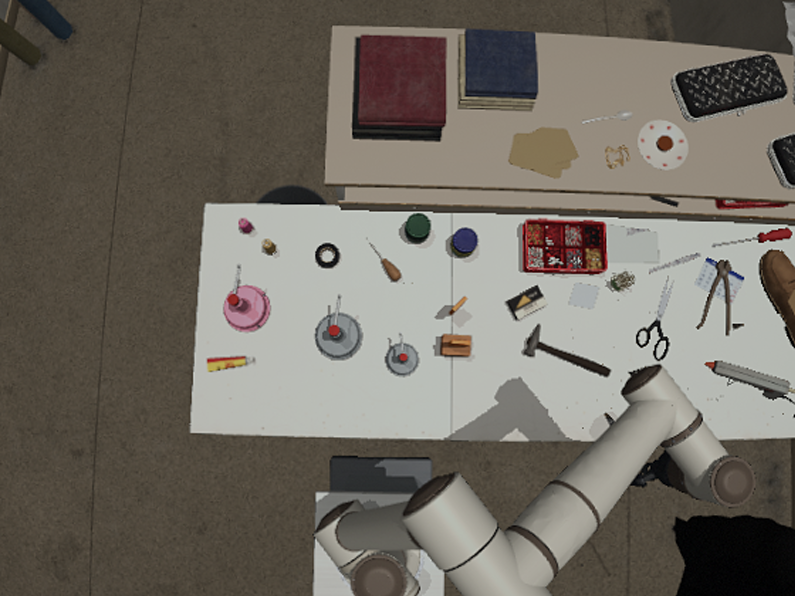

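The scene shows the large grey stand at about (235,215) in original pixels, a smaller grey one at (258,265), a pink one, and the template in its block at (303,275). A look-alike template stands at (327,258). I'll zoom in for pixel measurements.

Run:
```python
from h import *
S=imaging.get_image("scene");T=imaging.get_image("top")
a=S["frame"][185:310,215:345,::-1];b=T["frame"][195:265,215:345,::-1]
a=cv2.resize(a,None,fx=4.6,fy=4.6,interpolation=cv2.INTER_CUBIC)
cv2.imwrite("pics/s1.png",a)
cv2.imwrite("pics/t1.png",cv2.resize(b,None,fx=6,fy=6,interpolation=cv2.INTER_CUBIC))
```

```text
(no output)
```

View pics/s1.png

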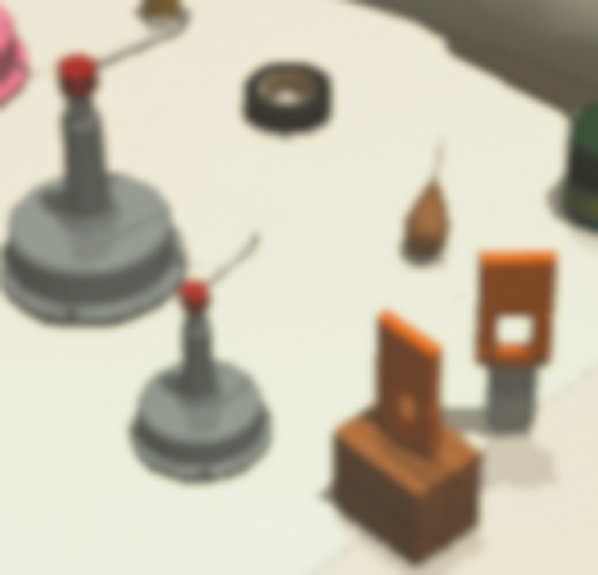

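View pics/t1.png

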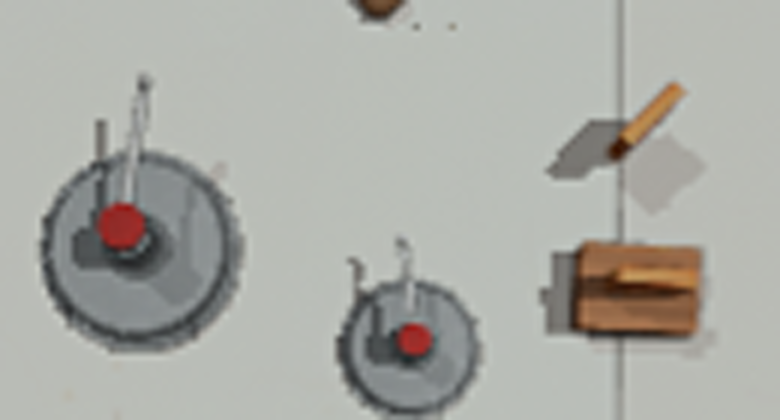

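Run:
```python
from h import *
np.set_printoptions(precision=1,suppress=True)
S=imaging.get_image("scene");T=imaging.get_image("top")
s=lambda x,y:((x+.5)/4.6-.5+215,(y+.5)/4.6-.5+185)
t=lambda x,y:((x+.5)/6-.5+215,(y+.5)/6-.5+195)
print("fx",S["fx"],T["fx"])
print("cap",tri([(S,s(78,75)),(T,t(123,227))]),"T@156",atz(T,t(123,227),156),"S@148",atz(S,s(78,75),150))
print("tip",tri([(S,s(180,26)),(T,t(144,80))]),"T@160",atz(T,t(144,80),161),"S",atz(S,s(180,26),161))
print("drum foot T",atz(T,t(142,251),5))
print("block top corners",[atz(T,t(*q),58)[:2] for q in((580,243),(703,248),(698,332),(577,331))])
print("tmpl top",[atz(T,t(*q),137)[:2] for q in((612,266),(700,270),(698,290),(618,284))])
print("tmpl top S",[atz(S,s(*q),137)[:2] for q in((380,322),(387,311),(440,344),(433,352))])
print("block S low corners",[atz(S,s(*q),0)[:2] for q in((333,488),(416,563),(477,515))],"up",[atz(S,s(*q),58)[:2] for q in((334,433),(418,493),(481,455),(385,400))])
```

```text
fx 545.147986619214 434.93602403378196
cap [533.4 113.3 150. ] T@156 [532.6 113.1 156. ] S@148 [533.7 113.2 150. ]
tip [611.7 105.8 151.7] T@160 [611.8 103.9 161. ] S [600.9  96.2 161. ]
drum foot T [533.7 113.5   5. ]
block top corners [array([ 538.5, -141.7]), array([ 536.9, -212.7]), array([ 488.5, -209.9]), array([ 487.9, -140.3])]
tmpl top [array([ 518.5, -151.7]), array([ 517.2, -199.8]), array([ 506.2, -198.7]), array([ 508.7, -155. ])]
tmpl top S [array([ 509.8, -161. ]), array([ 518.9, -157.4]), array([ 519.3, -195.6]), array([ 512.1, -197.3])]
block S low corners [array([ 502.5, -132.1]), array([ 493.6, -205.5]), array([ 544.4, -204.4])] up [array([ 491.4, -144.4]), array([ 490.2, -209. ]), array([ 535.5, -213.1]), array([ 530.4, -145.6])]
```

```bash
cat >> h.py <<'E'
AX=np.array([533.3,113.3]); PH0=-0.107
def pose():
    s=arm.read_state();M=R.from_quat(s["ee_rot"]).as_matrix()
    return np.array(s["position"]),np.arctan2(M[1,0],M[0,0]),s
def cmd(x,y,z,psi,frm=None):
    """linear & rot from pose frm=(x,y,z,psi) (default measured), tool assumed straight down"""
    if frm is None:
        p,ps,_=pose();frm=(*p,ps)
    c,s=np.cos(frm[3]),np.sin(frm[3]);d=np.array([x,y,z])-frm[:3]
    dpsi=(psi-frm[3]+np.pi)%(2*np.pi)-np.pi
    print("lin",[round(v,1) for v in (c*d[0]+s*d[1],s*d[0]-c*d[1],-d[2])],"rotz",round(-dpsi,3))
def push(th,back=0,r=55,z=135):
    """pushing pose at hook angle th; back = gap"""
    f=PH0+th;u=np.array([np.cos(f),np.sin(f)]);n=np.array([-u[1],u[0]])
    q=AX+r*u-(14.5+back)*n
    return (q[0],q[1],z,f-np.pi/2)
E
python3 - <<'E'
from h import *
p,ps,s=pose();print(p,ps,s["contact_force"],s["gripper_width"])
t=push(0,20);print(t)
cmd(t[0],t[1],231.3,t[3])
E
```

```text
[ 254.16842328 -570.94236093  231.30816296] -2.7228254477256977 [-0.25142433 -0.68498859 -0.10889829] 85.2240593363405
(np.float64(584.3009927421493), np.float64(73.12353002919215), 135, -1.6777963267948965)
lin [np.float64(-563.5), np.float64(454.2), np.float64(0.0)] rotz -1.045
```

Emit:
arm_command(
  rows=[
    {"grip": 0,"linear": [-563.5,454.2,0],"rot": [0,0,-1.045]},
    {"grip": 0,"linear": [-563.5,454.2,0],"rot": [0,0,-1.045]},
    {"grip": 0,"linear": [-563.5,454.2,0],"rot": [0,0,-1.045]},
    {"grip": 0,"linear": [-563.5,454.2,0],"rot": [0,0,-1.045]},
    {"grip": 0,"linear": [-563.5,454.2,0],"rot": [0,0,-1.045]},
    {"grip": 0,"linear": [-563.5,454.2,0],"rot": [0,0,-1.045]},
    {"grip": 0,"linear": [-563.5,454.2,0],"rot": [0,0,-1.045]},
    {"grip": 0,"linear": [-563.5,454.2,0],"rot": [0,0,-1.045]},
    {"grip": 0,"linear": [-563.5,454.2,0],"rot": [0,0,-1.045]},
    {"grip": 0,"linear": [-563.5,454.2,0],"rot": [0,0,-1.045]},
  ],
)

```text
clock: 2.5
position: [540.0, -12.7, 231.8]
ee_rot: [-0.668, 0.744, -0.0, 0.0]
contact_force: [0.2, -0.7, 0.4]
gripper_width: 0.4
grasp_force: 0.0
```

Run:
```python
from h import *
p,ps,s=pose();print(p,ps,s["joints"])
t=push(0,20);cmd(t[0],t[1],231.3,t[3])
cmd(*t)
```

```text
[539.95012047 -12.70555302 231.79496158] -1.6773130319844176 [ 2.76980108e-01  2.39627742e-01 -2.01004520e-01  2.66752899e-04
 -1.12917923e+00 -3.83610778e-01]
lin [np.float64(-90.1), np.float64(-35.0), np.float64(0.5)] rotz 0.0
lin [np.float64(-90.1), np.float64(-35.0), np.float64(96.8)] rotz 0.0
```

Emit:
arm_command(
  rows=[
    {"grip": 0,"linear": [-60,-24,0],"rot": [0,0,0]},
    {"grip": 0,"linear": [-60,-24,0],"rot": [0,0,0]},
    {"grip": 0,"linear": [-60,-24,0],"rot": [0,0,0]},
  ],
)

```text
clock: 2.88
position: [569.2, 42.5, 231.0]
ee_rot: [-0.669, 0.744, 0.0, -0.0]
contact_force: [-0.4, -0.6, -0.4]
gripper_width: -0.3
grasp_force: 0.0
```

Run:
```python
from h import *
t=push(0,20);cmd(*t)
T=imaging.get_image("top");save(T,"t2.png",(200,170,320,260),6)
print(*[[round(v,1) for v in proj(T,X)] for X in ([*AX,156],)])
```

```text
lin [np.float64(-32.0), np.float64(-11.7), np.float64(96.0)] rotz 0.001
[np.float64(235.0), np.float64(232.2)]
```

View pics/t2.png

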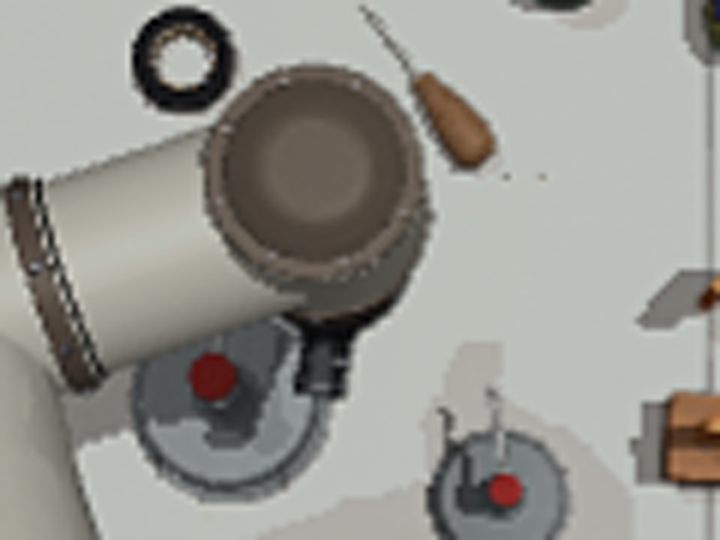

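The wrist covers the hook arm from above, the red cap is at (235,232) as predicted, and the gripper is clear of the stand. Descend beside the arm.

Emit:
arm_command(
  rows=[
    {"grip": 0,"linear": [-30,-12,30],"rot": [0,0,0]},
    {"grip": 0,"linear": [-30,-12,96],"rot": [0,0,0]},
    {"grip": 0,"linear": [-30,-12,96],"rot": [0,0,0]},
    {"grip": 0,"linear": [-30,-12,96],"rot": [0,0,0]},
  ],
)

```text
clock: 3.42
position: [585.6, 70.0, 137.2]
ee_rot: [-0.668, 0.744, -0.001, 0.001]
contact_force: [0.1, 0.7, 0.5]
gripper_width: -0.1
grasp_force: 0.0
```

Run:
```python
from h import *
p,ps,s=pose();print(p,ps,s["contact_force"])
f=(*p,ps)
for th in(0,.2,.4,.6): cmd(*push(th),f)
```

```text
[585.60224009  69.96719871 137.21000747] -1.678354742577482 [0.14870207 0.69360575 0.5393368 ]
lin [np.float64(-23.0), np.float64(1.6), np.float64(2.2)] rotz -0.001
lin [np.float64(-34.2), np.float64(-0.1), np.float64(2.2)] rotz -0.201
lin [np.float64(-45.6), np.float64(0.4), np.float64(2.2)] rotz -0.401
lin [np.float64(-56.6), np.float64(3.1), np.float64(2.2)] rotz -0.601
```

Emit:
arm_command(
  rows=[
    {"grip": 0,"linear": [-12,1.5,2],"rot": [0,0,0]},
    {"grip": 0,"linear": [-20,1.5,2],"rot": [0,0,0]},
    {"grip": 0,"linear": [-26,1,2],"rot": [0,0,-0.05]},
    {"grip": 0,"linear": [-29,0.5,2],"rot": [0,0,-0.1]},
    {"grip": 0,"linear": [-34,0,2],"rot": [0,0,-0.2]},
    {"grip": 0,"linear": [-40,0,2],"rot": [0,0,-0.3]},
    {"grip": 0,"linear": [-45.5,0.5,2],"rot": [0,0,-0.4]},
    {"grip": 0,"linear": [-48.5,1,2],"rot": [0,0,-0.45]},
  ],
)

```text
clock: 4.42
position: [589.3, 120.0, 134.6]
ee_rot: [0.818, -0.575, 0.001, -0.001]
contact_force: [-0.5, -0.6, 1.0]
gripper_width: 0.1
grasp_force: 0.5
```

Run:
```python
from h import *
p,ps,s=pose();print(p,ps,s["contact_force"])
S=imaging.get_image("scene");save(S,"s2.png",(200,150,320,260),5)
f=(*p,ps)
for th in(.45,.5,.6,.7,.8): cmd(*push(th),f)
```

```text
[589.27689724 119.99040425 134.59633758] -1.2248711965507413 [-0.48697461 -0.60897414  1.04961598]
lin [np.float64(2.0), np.float64(-0.0), np.float64(-0.4)] rotz 0.003
lin [np.float64(-0.8), np.float64(-0.7), np.float64(-0.4)] rotz -0.047
lin [np.float64(-6.4), np.float64(-1.6), np.float64(-0.4)] rotz -0.147
lin [np.float64(-12.1), np.float64(-1.9), np.float64(-0.4)] rotz -0.247
lin [np.float64(-17.8), np.float64(-1.7), np.float64(-0.4)] rotz -0.347
```

View pics/s2.png

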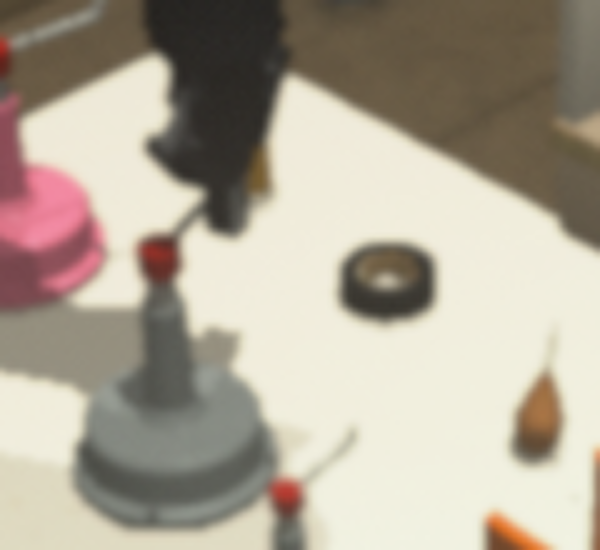

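The hook has swung with the finger (cap at (158,258) in the crop, arm now up-right into the fingertip). Now small steps, watching the force.

Emit:
arm_command(
  rows=[
    {"grip": 0,"linear": [-2.2,-0.5,0],"rot": [0,0,-0.04]},
    {"grip": 0,"linear": [-4.4,-1,0],"rot": [0,0,-0.08]},
    {"grip": 0,"linear": [-4.4,-1,0],"rot": [0,0,-0.08]},
  ],
)

```text
clock: 4.85
position: [588.4, 124.0, 133.5]
ee_rot: [0.84, -0.543, 0.0, -0.0]
contact_force: [0.3, -0.4, 0.8]
gripper_width: -0.0
grasp_force: 0.3
```

Emit:
arm_command(
  rows=[
    {"grip": 0,"linear": [-2.2,-0.5,0],"rot": [0,0,-0.04]},
    {"grip": 0,"linear": [-4.4,-1,0],"rot": [0,0,-0.08]},
    {"grip": 0,"linear": [-4.4,-1,0],"rot": [0,0,-0.08]},
  ],
)

```text
clock: 5.22
position: [587.3, 128.3, 133.2]
ee_rot: [0.861, -0.509, -0.0, 0.0]
contact_force: [1.7, -1.4, -0.5]
gripper_width: -0.1
grasp_force: 0.3
```

Emit:
arm_command(
  rows=[
    {"grip": 0,"linear": [-2.2,-0.5,0],"rot": [0,0,-0.04]},
    {"grip": 0,"linear": [-4.4,-1,0],"rot": [0,0,-0.08]},
    {"grip": 0,"linear": [-4.4,-1,0],"rot": [0,0,-0.08]},
  ],
)

```text
clock: 5.6
position: [585.9, 132.6, 133.2]
ee_rot: [0.881, -0.474, -0.0, 0.0]
contact_force: [0.3, -1.4, 0.6]
gripper_width: -0.0
grasp_force: 0.3
```

Emit:
arm_command(
  rows=[
    {"grip": 0,"linear": [-2.2,-0.5,0],"rot": [0,0,-0.04]},
    {"grip": 0,"linear": [-4.4,-1,0],"rot": [0,0,-0.08]},
    {"grip": 0,"linear": [-4.4,-1,0],"rot": [0,0,-0.08]},
  ],
)

```text
clock: 5.98
position: [584.3, 136.8, 133.2]
ee_rot: [0.899, -0.438, -0.0, 0.0]
contact_force: [0.6, -0.3, 0.6]
gripper_width: 0.1
grasp_force: 0.3
```

Emit:
arm_command(
  rows=[
    {"grip": 0,"linear": [-2.2,-0.5,0],"rot": [0,0,-0.04]},
    {"grip": 0,"linear": [-4.4,-1,0],"rot": [0,0,-0.08]},
    {"grip": 0,"linear": [-4.4,-1,0],"rot": [0,0,-0.08]},
  ],
)

```text
clock: 6.35
position: [582.5, 140.9, 133.3]
ee_rot: [0.916, -0.402, -0.0, 0.0]
contact_force: [-0.4, -1.0, -0.8]
gripper_width: -0.1
grasp_force: 0.3
```

Emit:
arm_command(
  rows=[
    {"grip": 0,"linear": [-2.2,-0.5,0],"rot": [0,0,-0.04]},
    {"grip": 0,"linear": [-4.4,-1,0],"rot": [0,0,-0.08]},
    {"grip": 0,"linear": [-4.4,-1,0],"rot": [0,0,-0.08]},
  ],
)

```text
clock: 6.72
position: [580.3, 144.9, 133.3]
ee_rot: [0.931, -0.365, -0.0, -0.0]
contact_force: [-0.2, -1.3, 0.7]
gripper_width: -0.2
grasp_force: 0.4
```

Emit:
arm_command(
  rows=[
    {"grip": 0,"linear": [-2.2,-0.5,0],"rot": [0,0,-0.04]},
    {"grip": 0,"linear": [-4.4,-1,0],"rot": [0,0,-0.08]},
    {"grip": 0,"linear": [-4.4,-1,0],"rot": [0,0,-0.08]},
  ],
)

```text
clock: 7.1
position: [577.8, 148.6, 133.3]
ee_rot: [0.945, -0.327, 0.0, -0.0]
contact_force: [0.7, -0.3, -0.5]
gripper_width: 0.2
grasp_force: 0.4
```

Run:
```python
from h import *
p,ps,s=pose();print(p,ps,s["contact_force"])
f=ps+np.pi/2;d=p[:2]-AX;u=np.array([np.cos(f),np.sin(f)]);n=np.array([-u[1],u[0]])
print("theta",f-PH0,"r",d@u,"t",d@n)
```

```text
[577.77473587 148.62697237 133.33509871] -0.6670724054296462 [ 0.7206153  -0.33225896 -0.53533021]
theta 1.0107239213652504 r 55.270164676474614 t -13.084571230429399
```

Emit:
arm_command(
  rows=[
    {"grip": 0,"linear": [-2.2,-0.5,0],"rot": [0,0,-0.04]},
    {"grip": 0,"linear": [-4.4,-1,0],"rot": [0,0,-0.08]},
    {"grip": 0,"linear": [-4.4,-1,0],"rot": [0,0,-0.08]},
  ],
)

```text
clock: 7.48
position: [574.9, 152.1, 133.4]
ee_rot: [0.957, -0.289, 0.0, -0.0]
contact_force: [0.9, -1.2, -0.2]
gripper_width: 0.3
grasp_force: 0.4
```

Emit:
arm_command(
  rows=[
    {"grip": 0,"linear": [-2.2,-0.5,0],"rot": [0,0,-0.04]},
    {"grip": 0,"linear": [-4.4,-1,0],"rot": [0,0,-0.08]},
    {"grip": 0,"linear": [-4.4,-1,0],"rot": [0,0,-0.08]},
  ],
)

```text
clock: 7.85
position: [571.8, 155.4, 133.3]
ee_rot: [0.968, -0.251, -0.0, -0.0]
contact_force: [0.7, -0.6, 0.1]
gripper_width: 0.2
grasp_force: 0.4
```

Emit:
arm_command(
  rows=[
    {"grip": 0,"linear": [-2.2,-0.5,0],"rot": [0,0,-0.04]},
    {"grip": 0,"linear": [-4.4,-1,0],"rot": [0,0,-0.08]},
    {"grip": 0,"linear": [-4.4,-1,0],"rot": [0,0,-0.08]},
  ],
)

```text
clock: 8.22
position: [568.4, 158.3, 133.4]
ee_rot: [0.977, -0.212, -0.0, -0.0]
contact_force: [0.3, -1.4, 1.2]
gripper_width: -0.2
grasp_force: 0.4
```

Emit:
arm_command(
  rows=[
    {"grip": 0,"linear": [-2.2,-0.5,0],"rot": [0,0,-0.04]},
    {"grip": 0,"linear": [-4.4,-1,0],"rot": [0,0,-0.08]},
    {"grip": 0,"linear": [-4.4,-1,0],"rot": [0,0,-0.08]},
  ],
)

```text
clock: 8.6
position: [564.8, 161.1, 133.4]
ee_rot: [0.985, -0.173, -0.0, -0.0]
contact_force: [-0.2, -0.7, -0.1]
gripper_width: 0.0
grasp_force: 0.4
```

Emit:
arm_command(
  rows=[
    {"grip": 0,"linear": [-2.2,-0.5,0],"rot": [0,0,-0.04]},
    {"grip": 0,"linear": [-4.4,-1,0],"rot": [0,0,-0.08]},
    {"grip": 0,"linear": [-4.4,-1,0],"rot": [0,0,-0.08]},
  ],
)

```text
clock: 8.98
position: [561.0, 163.5, 133.3]
ee_rot: [0.991, -0.133, -0.0, -0.0]
contact_force: [1.2, -1.0, 0.1]
gripper_width: 0.1
grasp_force: 0.4
```

Emit:
arm_command(
  rows=[
    {"grip": 0,"linear": [-2.2,-0.5,0],"rot": [0,0,-0.04]},
    {"grip": 0,"linear": [-4.4,-1,0],"rot": [0,0,-0.08]},
    {"grip": 0,"linear": [-4.4,-1,0],"rot": [0,0,-0.08]},
  ],
)

```text
clock: 9.35
position: [557.4, 165.5, 133.4]
ee_rot: [0.996, -0.093, 0.0, 0.0]
contact_force: [2.1, -2.2, -1.2]
gripper_width: 0.1
grasp_force: 1.3
```

Resistance begins; smaller steps.

Emit:
arm_command(
  rows=[
    {"grip": 0,"linear": [-1.1,-0.3,0],"rot": [0,0,-0.02]},
    {"grip": 0,"linear": [-2.2,-0.5,0],"rot": [0,0,-0.04]},
    {"grip": 0,"linear": [-2.2,-0.5,0],"rot": [0,0,-0.04]},
  ],
)

```text
clock: 9.72
position: [556.1, 166.2, 133.5]
ee_rot: [0.997, -0.073, 0.001, -0.0]
contact_force: [5.5, -3.0, -2.4]
gripper_width: 0.1
grasp_force: 2.8
```

Emit:
arm_command(
  rows=[
    {"grip": 0,"linear": [-1.1,-0.3,0],"rot": [0,0,-0.02]},
    {"grip": 0,"linear": [-1.7,-0.4,0],"rot": [0,0,-0.03]},
    {"grip": 0,"linear": [-1.7,-0.4,0],"rot": [0,0,-0.03]},
  ],
)

```text
clock: 10.1
position: [555.1, 166.7, 133.5]
ee_rot: [0.998, -0.058, 0.002, -0.0]
contact_force: [7.2, -4.0, -3.2]
gripper_width: -0.1
grasp_force: 3.7
```

Emit:
arm_command(
  rows=[
    {"grip": 0,"linear": [-1.1,-0.3,0],"rot": [0,0,-0.02]},
    {"grip": 0,"linear": [-1.1,-0.3,0],"rot": [0,0,-0.02]},
  ],
)

```text
clock: 10.35
position: [554.2, 167.1, 133.5]
ee_rot: [0.999, -0.048, 0.002, -0.0]
contact_force: [7.0, -4.4, -2.9]
gripper_width: 0.2
grasp_force: 3.9
```

Emit:
arm_command(
  rows=[
    {"grip": 0,"linear": [-1.1,0,0],"rot": [0,0,-0.02]},
    {"grip": 0,"linear": [-1.1,0,0],"rot": [0,0,-0.02]},
  ],
)

```text
clock: 10.6
position: [553.0, 167.5, 133.5]
ee_rot: [0.999, -0.038, 0.002, -0.0]
contact_force: [6.5, -4.0, -3.7]
gripper_width: 0.4
grasp_force: 3.4
```

Emit:
arm_command(
  rows=[
    {"grip": 0,"linear": [-1.1,0,0],"rot": [0,0,-0.02]},
    {"grip": 0,"linear": [-1.1,0,0],"rot": [0,0,-0.02]},
  ],
)

```text
clock: 10.85
position: [550.0, 167.8, 133.2]
ee_rot: [1.0, -0.029, -0.0, -0.0]
contact_force: [0.1, -1.0, 0.2]
gripper_width: 0.2
grasp_force: 0.0
```

It snapped: force dropped to zero. Back off and rise.

Emit:
arm_command(
  rows=[
    {"grip": 0,"linear": [10,0,0],"rot": [0,0,0]},
    {"grip": 0,"linear": [25,0,0],"rot": [0,0,0]},
    {"grip": 0,"linear": [25,0,-50],"rot": [0,0,0]},
    {"grip": 0.5,"linear": [25,150,-110],"rot": [0,0,0]},
    {"grip": 0.5,"linear": [25,230,-110],"rot": [0,0,0]},
    {"grip": 0.5,"linear": [25,280,-110],"rot": [0,0,0]},
    {"grip": 0.5,"linear": [25,280,-110],"rot": [0,0,0]},
    {"grip": 0.5,"linear": [25,280,-110],"rot": [0,0,0]},
  ],
)

```text
clock: 11.85
position: [559.3, -116.1, 243.9]
ee_rot: [1.0, -0.03, 0.0, -0.0]
contact_force: [0.7, -0.1, 0.4]
gripper_width: 42.6
grasp_force: 0.0
```

Run:
```python
from h import *
p,ps,s=pose();print(p,ps)
T=imaging.get_image("top");S=imaging.get_image("scene")
a=cv2.resize(T["frame"][190:280,200:345,::-1],(725,450),interpolation=cv2.INTER_CUBIC)
cv2.imwrite("pics/t3.png",a)
np.save("S3",S["frame"])
for n in("hook_tip","hook_seat"):
  for k,P in(("S",S),("T",T)):
    print(n,k,[(np.round(d["pixel"],1),round(d["score"],2)) for d in models.tip_of(P,n)])
for th in(1.6,1.65,1.7,1.75):
  f=PH0+th;X=[*(AX+80*np.array([np.cos(f),np.sin(f)])),160]
  print(th,proj(T,X),proj(S,X))
```

```text
[ 559.31779884 -116.11510939  243.94984645] -0.06002839327149166
hook_tip S [(array([270.9, 235. ]), 0.63), (array([217.5, 150.3]), 0.59), (array([209.6, 187.3]), 0.49), (array([249.2, 190.6]), 0.35)]
hook_tip T [(array([166.3, 185.9]), 0.61), (array([326.1, 172.7]), 0.55), (array([207.5, 232.9]), 0.52), (array([281.9, 232.1]), 0.44)]
hook_seat S [(array([250.6, 191.8]), 0.7), (array([215.1, 194.3]), 0.58), (array([266.3, 238.7]), 0.53), (array([214.4, 152.5]), 0.52)]
hook_seat T [(array([167.7, 192.9]), 0.65), (array([280.9, 238.7]), 0.56), (array([214.6, 233.8]), 0.54), (array([191. , 176.6]), 0.46)]
1.6 [210.23514222 229.59781185] [214.48759464 185.71026907]
1.65 [210.12028214 230.83185782] [213.32931382 186.23833736]
1.7 [210.06730726 232.06994283] [212.21098798 186.79634615]
1.75 [210.07642453 233.30898391] [211.13534882 187.38315536]
```

View pics/t3.png

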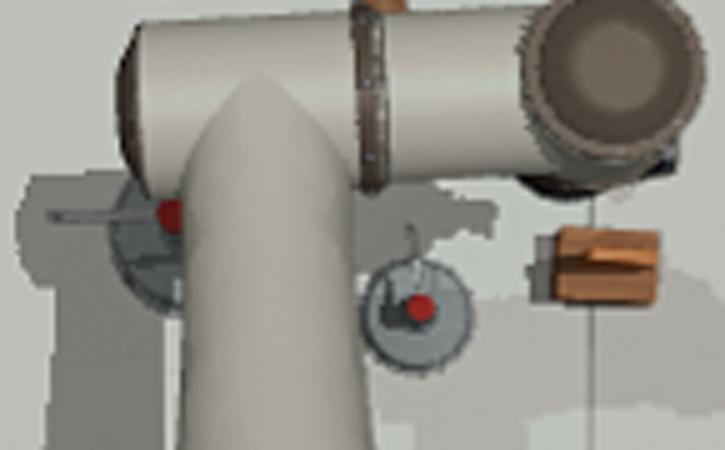

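The hook now points left (tip at crop (55,216), cap at (172,216)), so world angle is about 1.61: clicked in and staying. Next, the template.

Run:
```python
from h import *
cmd(513,-176.5,204,-np.pi/2);cmd(513,-176.5,104,-np.pi/2)
```

```text
lin [np.float64(-42.6), np.float64(66.4), np.float64(38.9)] rotz 1.514
lin [np.float64(-42.6), np.float64(66.4), np.float64(138.9)] rotz 1.514
```

Emit:
arm_command(
  rows=[
    {"grip": 0.5,"linear": [-42.6,66.4,20],"rot": [0,0,1.514]},
    {"grip": 0.5,"linear": [-42.6,66.4,20],"rot": [0,0,1.514]},
    {"grip": 0.5,"linear": [-42.6,66.4,20],"rot": [0,0,1.514]},
    {"grip": 0.5,"linear": [-42.6,66.4,20],"rot": [0,0,1.514]},
    {"grip": 0.5,"linear": [-42.6,66.4,20],"rot": [0,0,1.514]},
    {"grip": 0.5,"linear": [-42.6,66.4,20],"rot": [0,0,1.514]},
    {"grip": 0.5,"linear": [-42.6,66.4,20],"rot": [0,0,1.514]},
    {"grip": 0.5,"linear": [-42.6,66.4,20],"rot": [0,0,1.514]},
    {"grip": 0.5,"linear": [-42.6,66.4,20],"rot": [0,0,1.514]},
    {"grip": 0.5,"linear": [-42.6,66.4,20],"rot": [0,0,1.514]},
  ],
)

```text
clock: 13.4
position: [512.9, -176.4, 223.2]
ee_rot: [0.708, -0.706, -0.0, 0.0]
contact_force: [-0.3, -0.0, 0.2]
gripper_width: 42.6
grasp_force: 0.0
```

Run:
```python
from h import *
print(pose()[:2]);cmd(513,-176.5,104,-np.pi/2)
S=imaging.get_image("scene");save(S,"s4.png",(250,190,370,310),5)
```

```text
(array([ 512.92010301, -176.4256327 ,  223.19126093]), np.float64(-1.568090545295443))
lin [np.float64(0.1), np.float64(-0.1), np.float64(119.2)] rotz 0.003
```

View pics/s4.png

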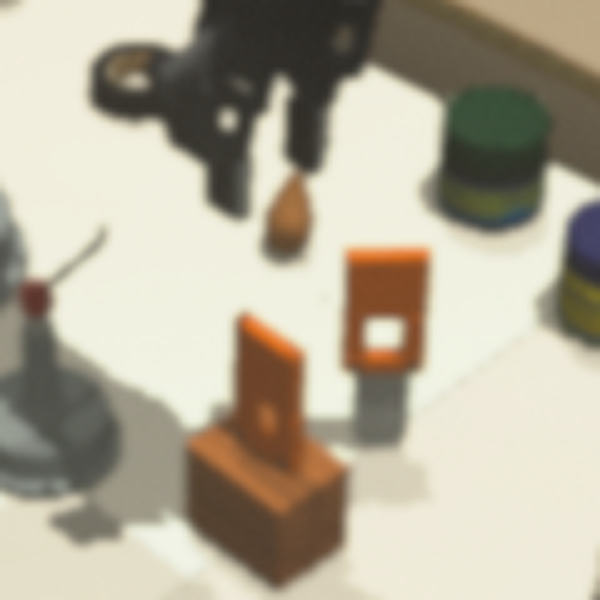

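Fingers straddle the template's plane from above (template top at crop (270,335), fingertips at (228,210)/(305,165)). Descend, close.

Emit:
arm_command(
  rows=[
    {"grip": 0.5,"linear": [0,0,60],"rot": [0,0,0.003]},
    {"grip": 0.5,"linear": [0,0,105],"rot": [0,0,0.003]},
    {"grip": 0.5,"linear": [0,0,119],"rot": [0,0,0.003]},
    {"grip": 0.5,"linear": [0,0,119],"rot": [0,0,0.003]},
    {"grip": 0,"linear": [0,0,119],"rot": [0,0,0.003]},
    {"grip": 0,"linear": [0,0,119],"rot": [0,0,0.003]},
    {"grip": 0,"linear": [0,0,119],"rot": [0,0,0.003]},
    {"grip": 0,"linear": [0,0,119],"rot": [0,0,0.003]},
  ],
)

```text
clock: 14.45
position: [514.1, -177.3, 106.2]
ee_rot: [-0.706, 0.708, -0.002, 0.001]
contact_force: [-0.2, 0.8, 6.6]
gripper_width: 9.2
grasp_force: 59.9
```

Emit:
arm_command(
  rows=[
    {"grip": 0,"linear": [0,0,-10],"rot": [0,0,0]},
    {"grip": 0,"linear": [0,0,-40],"rot": [0,0,0]},
    {"grip": 0,"linear": [0,0,-80],"rot": [0,0,0]},
    {"grip": 0,"linear": [0,0,-120],"rot": [0,0,0]},
    {"grip": 0,"linear": [0,0,-160],"rot": [0,0,0]},
    {"grip": 0,"linear": [0,0,-160],"rot": [0,0,0]},
    {"grip": 0,"linear": [0,0,-160],"rot": [0,0,0]},
    {"grip": 0,"linear": [0,0,-160],"rot": [0,0,0]},
  ],
)

```text
clock: 15.45
position: [511.6, -177.0, 262.7]
ee_rot: [-0.706, 0.709, 0.002, -0.001]
contact_force: [0.4, 0.3, -0.9]
gripper_width: 9.1
grasp_force: 59.9
```

Run:
```python
from h import *
print(pose()[:2],arm.read_state()["gripper_width"])
S=imaging.get_image("scene");T=imaging.get_image("top")
print([(d["pixel"],d["score"]) for d in models.tip_of(S,"eye")],[(d["pixel"],d["score"]) for d in models.tip_of(S,"template")])
print([(d["rect"],d["score"]) for d in models.spot_in(S,"template")])
p=pose()[0]
f=1.615;print("eye pred (tcp-22)",proj(S,[p[0],p[1],p[2]-22]),"tip",proj(S,[p[0],p[1],p[2]-102]))
c=proj(S,[p[0],p[1],p[2]-40]).astype(int);print(c)
save(S,"s5.png",(c[0]-50,c[1]-60,c[0]+50,c[1]+60),5)
X=AX+115*np.array([np.cos(f),np.sin(f)]);print(X);cmd(*X,264,f-np.pi/2)
```

```text
(array([ 511.6344804 , -176.96311777,  262.70920452]), np.float64(-1.5749614303518233)) 9.109622274144419
[([323.2, 255.8], 0.7), ([161.4, 215.3], 0.69), ([302.9, 225.6], 0.67)] [([323.5, 278.3], 0.82), ([301.6, 249.7], 0.56)]
[([316.9, 237.2, 337.7, 277.4], 0.91), ([294.4, 206.0, 312.0, 248.6], 0.84), ([210.9, 189.6, 255.6, 258.2], 0.71)]
eye pred (tcp-22) [303.34161971 222.86291973] tip [302.8884441  249.36704266]
[303 228]
[528.21823289 228.18766532]
lin [np.float64(-405.4), np.float64(-14.1), np.float64(-0.3)] rotz -1.619
```

View pics/s5.png

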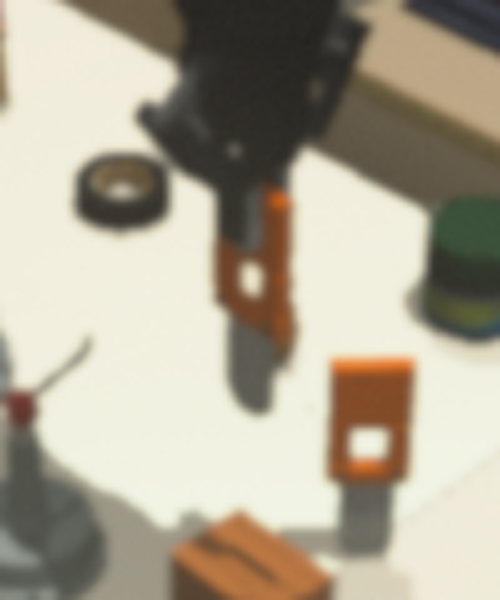

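The template is held upright, eye at pixel (303,223.6), about 24 mm below the TCP. Carry it high to beyond the hook tip.

Emit:
arm_command(
  rows=[
    {"grip": 0,"linear": [0,0,-36],"rot": [0,0,-0.18]},
    {"grip": 0,"linear": [-60,-2,-36],"rot": [0,0,-0.36]},
    {"grip": 0,"linear": [-120,-4,-36],"rot": [0,0,-0.54]},
    {"grip": 0,"linear": [-170,-6,-36],"rot": [0,0,-0.72]},
    {"grip": 0,"linear": [-220,-8,-36],"rot": [0,0,-0.9]},
    {"grip": 0,"linear": [-270,-10,-36],"rot": [0,0,-1.08]},
    {"grip": 0,"linear": [-320,-12,-36],"rot": [0,0,-1.26]},
    {"grip": 0,"linear": [-370,-13,-36],"rot": [0,0,-1.44]},
    {"grip": 0,"linear": [-405,-14,-36],"rot": [0,0,-1.619]},
    {"grip": 0,"linear": [-405,-14,-36],"rot": [0,0,-1.619]},
  ],
)

```text
clock: 16.95
position: [528.1, 230.1, 299.4]
ee_rot: [1.0, 0.024, -0.001, 0.0]
contact_force: [-0.6, 0.1, -2.1]
gripper_width: 9.0
grasp_force: 59.7
```

Emit:
arm_command(
  rows=[
    {"grip": 0,"linear": [0,0,0],"rot": [0,0,0]},
    {"grip": 0,"linear": [0,0,0],"rot": [0,0,0]},
  ],
)

```text
clock: 17.2
position: [528.3, 226.8, 300.4]
ee_rot: [1.0, 0.021, -0.0, 0.0]
contact_force: [-0.7, 0.3, -1.9]
gripper_width: 9.1
grasp_force: 59.7
```

Run:
```python
from h import *
p,ps,_=pose();print(p,ps)
S=imaging.get_image("scene");T=imaging.get_image("top")
for n in("eye","template","hook_tip"):print(n,[(np.round(d["pixel"],1),round(d["score"],2)) for d in models.tip_of(S,n)])
print("eye pred",proj(S,p-[0,0,24]),"tip",proj(S,p-[0,0,104]))
f=1.615;u=np.array([np.cos(f),np.sin(f)])
for r in(105,42):
  X=AX+r*u;print(X);cmd(*X,179,f-np.pi/2)
a=S["frame"][140:260,160:290,::-1];cv2.imwrite("pics/s6.png",cv2.resize(a,(650,600),interpolation=cv2.INTER_CUBIC))
for th in(1.68,1.72,1.76):
  v=np.array([np.cos(PH0+th),np.sin(PH0+th)]);print(th,proj(S,[*(AX+80*v),163]),proj(S,[*(AX+75*v),150]))
```

```text
[528.31168251 226.82906792 300.44846324] 0.042420466992934835
eye [(array([195.2, 145.2]), 0.95), (array([324.7, 253.7]), 0.63)]
template [(array([327.8, 277.8]), 0.74), (array([211.5, 185.8]), 0.64), (array([201.1, 165.8]), 0.61)]
hook_tip [(array([269.8, 237.8]), 0.66), (array([208.2, 188.1]), 0.45), (array([222.7, 152.3]), 0.38)]
eye pred [199.69920094 146.5351123 ] tip [202.6228893  171.70470591]
[528.66012568 218.19743355]
lin [np.float64(-0.1), np.float64(9.0), np.float64(121.5)] rotz -0.001
[531.44405027 155.25897342]
lin [np.float64(-0.0), np.float64(72.0), np.float64(121.5)] rotz -0.001
1.68 [212.56035273 185.67690208] [214.08326094 190.22477934]
1.72 [211.6813154  186.13443349] [213.26365822 190.65738223]
1.76 [210.8303141  186.61007382] [212.4704496 191.1070373]
```

View pics/s6.png

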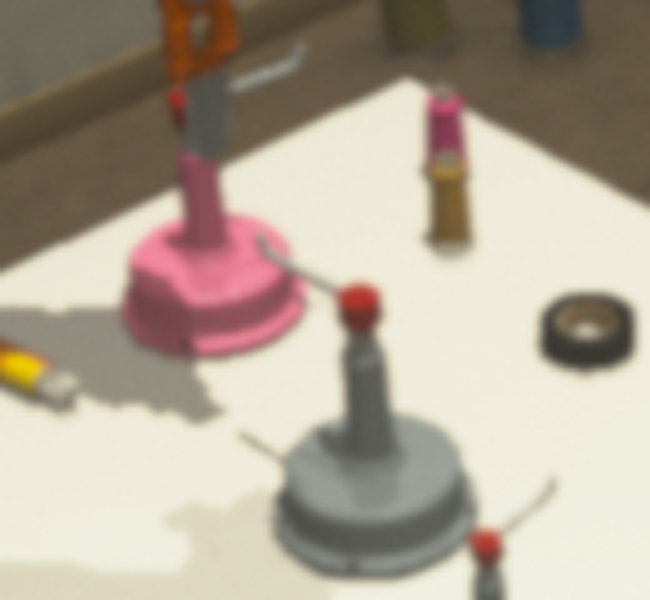

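Eye at (200,147) as predicted; hook tip at (212,188); nothing in the way. Descend in front of the tip.

Emit:
arm_command(
  rows=[
    {"grip": 0,"linear": [0,4,50],"rot": [0,0,0]},
    {"grip": 0,"linear": [0,6,95],"rot": [0,0,0]},
    {"grip": 0,"linear": [0,6,115],"rot": [0,0,0]},
    {"grip": 0,"linear": [0,6,121.5],"rot": [0,0,0]},
    {"grip": 0,"linear": [0,6,121.5],"rot": [0,0,0]},
    {"grip": 0,"linear": [0,6,121.5],"rot": [0,0,0]},
  ],
)

```text
clock: 18.2
position: [529.3, 222.3, 180.2]
ee_rot: [1.0, 0.022, 0.001, -0.001]
contact_force: [-0.1, -0.6, -1.1]
gripper_width: 9.5
grasp_force: 59.7
```

Run:
```python
from h import *
p,ps,s=pose();print(p,ps,s["contact_force"])
f=1.615;u=np.array([np.cos(f),np.sin(f)]);n=np.array([-u[1],u[0]]);d=p[:2]-AX;print("r",d@u,"t",d@n)
S=imaging.get_image("scene");T=imaging.get_image("top")
for P in(S,T):
  for nm in("eye","hook_tip","hook_seat"):print(nm,[(np.round(q["pixel"],1),round(q["score"],2)) for q in models.tip_of(P,nm)])
  print("pred eye",proj(P,p-[0,0,24]),"tip",proj(P,[*(AX+80*u),160]),"seat",proj(P,[*(AX+55*u),150]))
# red cap / rod check by colour: red blob centroid near cap in scene
hsv=cv2.cvtColor(S["frame"],cv2.COLOR_RGB2HSV)[190:212,222:242]
m=((hsv[...,0]<6)|(hsv[...,0]>174))&(hsv[...,1]>150);ys,xs=np.nonzero(m);print("cap",xs.mean()+222,ys.mean()+190,proj(S,[*AX,150]))
```

```text
[529.30718809 222.28045156 180.23485734] 0.044400150696079915 [-0.06929209 -0.64820573 -1.0673968 ]
r 109.05043639921864 t -0.8268559612454477
eye [(array([204.4, 186.7]), 0.8), (array([321.9, 254.2]), 0.73)]
hook_tip [(array([211.1, 185.5]), 0.71), (array([269.2, 234.7]), 0.4), (array([301.2, 296. ]), 0.24)]
hook_seat [(array([265.1, 241. ]), 0.66), (array([215.3, 194. ]), 0.47)]
pred eye [205.28781303 184.23387825] tip [211.73228843 187.05106397] seat [217.97977702 193.36749622]
eye [(array([200.6, 231.9]), 0.53), (array([323. , 216.5]), 0.47)]
hook_tip [(array([282.1, 237.5]), 0.56), (array([165.8, 186.3]), 0.44)]
hook_seat [(array([215.3, 234.8]), 0.61), (array([168.2, 193.3]), 0.54)]
pred eye [201.24646674 232.67394931] tip [210.06366242 232.61518588] seat [218.18075589 232.75943107]
cap 231.40740740740742 199.92592592592592 [231.40894087 200.95755102]
```

Emit:
arm_command(
  rows=[
    {"grip": 0,"linear": [0,7,1],"rot": [0,0,0]},
    {"grip": 0,"linear": [0,14,1],"rot": [0,0,0]},
    {"grip": 0,"linear": [0,19,1],"rot": [0,0,0]},
    {"grip": 0,"linear": [0,24,1],"rot": [0,0,0]},
    {"grip": 0,"linear": [0,24,1],"rot": [0,0,0]},
  ],
)

```text
clock: 19.23
position: [529.6, 197.4, 177.9]
ee_rot: [1.0, 0.022, 0.0, -0.0]
contact_force: [0.4, 0.3, -1.2]
gripper_width: 8.8
grasp_force: 59.7
```

Emit:
arm_command(
  rows=[
    {"grip": 0,"linear": [0,4,-1],"rot": [0,0,0]},
    {"grip": 0,"linear": [0,8,-1],"rot": [0,0,0]},
    {"grip": 0,"linear": [0,12,-1],"rot": [0,0,0]},
    {"grip": 0,"linear": [0,12,-1],"rot": [0,0,0]},
  ],
)

```text
clock: 19.73
position: [530.1, 185.5, 178.8]
ee_rot: [1.0, 0.022, -0.0, 0.0]
contact_force: [0.3, 0.9, -1.3]
gripper_width: 9.0
grasp_force: 59.7
```

Run:
```python
from h import *
p,ps,s=pose();print(p,ps,s["contact_force"])
f=1.615;u=np.array([np.cos(f),np.sin(f)]);n=np.array([-u[1],u[0]]);d=p[:2]-AX;print("r",d@u,"t",d@n)
S=imaging.get_image("scene")
for nm in("eye","hook_tip"):print(nm,[(np.round(q["pixel"],1),round(q["score"],2)) for q in models.tip_of(S,nm)])
print(proj(S,p-[0,0,24]),proj(S,[*(AX+80*u),160]))
```

```text
[530.10765724 185.53471459 178.80159139] 0.04383445697073435 [ 0.25660329  0.93695001 -1.31687899]
r 72.3052213686061 t -0.002775569425323533
eye [(array([322. , 254.6]), 0.85), (array([210.5, 190.6]), 0.65)]
hook_tip [(array([270.4, 234.8]), 0.65), (array([236. , 242.1]), 0.44)]
[213.71468524 189.61782454] [211.73228843 187.05106397]
```

Emit:
arm_command(
  rows=[
    {"grip": 0,"linear": [0,6,0],"rot": [0,0,0]},
    {"grip": 0,"linear": [0,12,0],"rot": [0,0,0]},
    {"grip": 0,"linear": [0,18,0],"rot": [0,0,0]},
    {"grip": 0,"linear": [0,24,0],"rot": [0,0,0]},
    {"grip": 0,"linear": [0,30,0],"rot": [0,0,0]},
    {"grip": 0,"linear": [0,30,0],"rot": [0,0,0]},
    {"grip": 0,"linear": [0,30,0],"rot": [0,0,0]},
  ],
)

```text
clock: 20.75
position: [531.5, 155.9, 178.8]
ee_rot: [1.0, 0.022, 0.0, -0.0]
contact_force: [0.2, 0.3, -1.4]
gripper_width: 9.1
grasp_force: 59.7
```

Run:
```python
from h import *
p,ps,s=pose();print(p,ps,s["contact_force"])
S=imaging.get_image("scene");T=imaging.get_image("top")
for P in(S,T):
 for nm in("eye","hook_tip"):print(nm,[(np.round(q["pixel"],1),round(q["score"],2)) for q in models.tip_of(P,nm)])
 u=np.array([np.cos(1.615),np.sin(1.615)]);print(proj(P,p-[0,0,24]),proj(P,[*(AX+80*u),160]))
```

```text
[531.53068579 155.9090061  178.84873798] 0.04410295902229074 [ 0.15829403  0.27904804 -1.3583251 ]
eye [(array([323.7, 251.9]), 0.92), (array([220.8, 195.4]), 0.63)]
hook_tip [(array([209.5, 187. ]), 0.71), (array([268.5, 235.6]), 0.6)]
[220.84667501 193.58699568] [211.73228843 187.05106397]
eye [(array([228.5, 181.6]), 0.68), (array([321.9, 220. ]), 0.44)]
hook_tip [(array([164.6, 187.7]), 0.65), (array([280.2, 233.6]), 0.47)]
[221.82921831 232.48652154] [210.06366242 232.61518588]
```

Through the eye with no contact force, hook tip still in place. Lower gently.

Emit:
arm_command(
  rows=[
    {"grip": 0,"linear": [0,0,4],"rot": [0,0,0]},
    {"grip": 0,"linear": [0,0,8],"rot": [0,0,0]},
    {"grip": 0,"linear": [0,0,11],"rot": [0,0,0]},
    {"grip": 0,"linear": [0,0,11],"rot": [0,0,0]},
  ],
)

```text
clock: 21.55
position: [531.3, 155.8, 167.4]
ee_rot: [1.0, 0.022, -0.0, 0.0]
contact_force: [-0.2, -0.4, -1.4]
gripper_width: 9.3
grasp_force: 59.7
```

Emit:
arm_command(
  rows=[
    {"grip": 0,"linear": [0,0,1],"rot": [0,0,0]},
    {"grip": 0,"linear": [0,0,1],"rot": [0,0,0]},
  ],
)

```text
clock: 21.8
position: [531.5, 155.9, 166.8]
ee_rot: [1.0, 0.022, 0.0, -0.0]
contact_force: [1.0, -0.4, -1.8]
gripper_width: 9.5
grasp_force: 59.7
```

Emit:
arm_command(
  rows=[
    {"grip": 0,"linear": [0,0,1],"rot": [0,0,0]},
    {"grip": 0,"linear": [0,0,1],"rot": [0,0,0]},
  ],
)

```text
clock: 22.05
position: [531.5, 155.9, 165.8]
ee_rot: [1.0, 0.022, -0.0, -0.0]
contact_force: [0.2, 0.2, -2.1]
gripper_width: 8.9
grasp_force: 59.7
```

Emit:
arm_command(
  rows=[
    {"grip": 0,"linear": [0,0,0.8],"rot": [0,0,0]},
    {"grip": 0,"linear": [0,0,0.8],"rot": [0,0,0]},
  ],
)

```text
clock: 22.3
position: [531.7, 155.9, 165.6]
ee_rot: [1.0, 0.022, 0.0, -0.0]
contact_force: [-0.9, -0.2, 1.8]
gripper_width: 9.4
grasp_force: 60.2
```

Contact felt (+3 N). Release and rise.

Emit:
arm_command(
  rows=[
    {"grip": 0.1,"linear": [0,0,0],"rot": [0,0,0]},
    {"grip": 0.15,"linear": [0,0,0],"rot": [0,0,0]},
    {"grip": 0.25,"linear": [0,0,0],"rot": [0,0,0]},
    {"grip": 0.3,"linear": [0,0,0],"rot": [0,0,0]},
    {"grip": 0.3,"linear": [0,0,0],"rot": [0,0,0]},
    {"grip": 0.3,"linear": [0,0,0],"rot": [0,0,0]},
  ],
)

```text
clock: 23.05
position: [531.5, 155.9, 165.0]
ee_rot: [1.0, 0.022, -0.0, 0.0]
contact_force: [0.5, -0.6, -0.8]
gripper_width: 25.7
grasp_force: 0.0
```

Run:
```python
from h import *
p,ps,s=pose();print(p,ps,s["contact_force"],s["gripper_width"],s["grasp_force"])
S=imaging.get_image("scene")
for nm in("eye","hook_tip","template"):print(nm,[(np.round(q["pixel"],1),round(q["score"],2)) for q in models.tip_of(S,nm)])
u=np.array([np.cos(1.615),np.sin(1.615)]);
for r in(37,42,47):print(r,proj(S,[*(AX+r*u),141.5]),proj(S,[*(AX+r*u),61.5]))
```

```text
[531.49630405 155.88508329 164.95915871] 0.04420032634402178 [ 0.53900673 -0.58544905 -0.82556671] 25.65307458126016 0.0
eye [(array([323.1, 254.2]), 0.96), (array([220. , 198.8]), 0.86)]
hook_tip [(array([211.1, 185.1]), 0.64), (array([269.3, 237.5]), 0.39)]
template [(array([326.1, 279.6]), 0.55)]
37 [222.54949916 198.33666468] [224.65046861 221.22225616]
42 [221.34280171 197.65043935] [223.4776914  220.51784982]
47 [220.14031521 196.96661952] [222.30890001 219.81586725]
```

Hanging as predicted. Rise clear.

Emit:
arm_command(
  rows=[
    {"grip": 0.3,"linear": [0,0,-10],"rot": [0,0,0]},
    {"grip": 0.3,"linear": [0,0,-25],"rot": [0,0,0]},
    {"grip": 0.3,"linear": [0,0,-45],"rot": [0,0,0]},
    {"grip": 0.3,"linear": [0,0,-80],"rot": [0,0,0]},
    {"grip": 0.3,"linear": [0,0,-120],"rot": [0,0,0]},
    {"grip": 0.3,"linear": [0,0,-120],"rot": [0,0,0]},
    {"grip": 0.3,"linear": [0,0,-120],"rot": [0,0,0]},
    {"grip": 0.3,"linear": [0,0,-120],"rot": [0,0,0]},
    {"grip": 0.3,"linear": [0,0,-120],"rot": [0,0,0]},
    {"grip": 0.3,"linear": [0,0,-120],"rot": [0,0,0]},
  ],
)

```text
clock: 24.5
position: [531.4, 155.8, 284.5]
ee_rot: [1.0, 0.022, -0.0, 0.0]
contact_force: [-0.7, 0.5, -0.3]
gripper_width: 25.7
grasp_force: 0.0
```

Run:
```python
from h import *
S=imaging.get_image("scene")
for nm in("eye","hook_tip","template"):print(nm,[(np.round(q["pixel"],1),round(q["score"],2)) for q in models.tip_of(S,nm)])
print([(np.round(d["rect"],1),round(d["score"],2)) for d in models.spot_in(S,"template")])
u=np.array([np.cos(1.615),np.sin(1.615)]);n=np.array([-u[1],u[0]])
hsv=cv2.cvtColor(S["frame"],cv2.COLOR_RGB2HSV)[165:225,200:245]
m=(hsv[...,0]>5)&(hsv[...,0]<14)&(hsv[...,1]>180);ys,xs=np.nonzero(m);print("orange",xs.min()+200,xs.max()+200,ys.min()+165,ys.max()+165,xs.mean()+200,ys.mean()+165)
P=[proj(S,[*(AX+42*u+a*n),141.5-80+z]) for a in(-22,22) for z in(56,135)];print(np.round(P,1))
print(pose()[0])
```

```text
eye [(array([220.7, 196.7]), 0.7), (array([322.9, 252.4]), 0.56)]
hook_tip [(array([211. , 186.9]), 0.68), (array([267.7, 234.3]), 0.53), (array([219.2, 150.9]), 0.44)]
template [(array([323.6, 277.7]), 0.64)]
[(array([319. , 240.5, 334.5, 278.9]), 0.85), (array([210. , 172.6, 226. , 220.3]), 0.61)]
orange 215 224 179 203 217.87234042553192 188.72340425531914
[[227.8 201.3]
 [225.8 177.8]
 [216.1 208. ]
 [213.7 184.4]]
[531.47687097 155.85514263 284.93462245]
```

```bash
python3 -c "
from h import *
print(job.job_done())"
```

```text
the job is handed in; nothing more can be done
None
```

I handed the job in with the hook clicked out and the template released, hanging upright on the hook's arm by its eye. That comes from the last camera check; no verdict came back from the judging.

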